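# Take the wrong doming block out of the jeweller's case

### The arm

A 6-joint arm with a two-finger parallel gripper is mounted at the origin on the work surface. World frame = base frame: x ahead of the robot, y to its left, z up, the work surface at z = 0. Lengths are in m, angles in rad, forces in N, time in s.
With the tool pointing down it reaches from about 0.25 to 0.725 m from the base axis. Payload 4 kg.
Tool frame: the origin (TCP) lies midway between the tips of the shut fingers; the grasp point (between the pads) lies 19 mm behind it; z points along the fingers, x is the direction in which the jaws open and shut, and the axes are right-handed (so a half turn about z gives the same grasp; the last joint's range is limited). The gripper opens to 85 mm and grips with 20 to 120 N. Pads are 22 mm wide; open, the fingers measure 114 mm over their backs; the gripper's body (76 mm by 85 mm) begins 54 mm behind the grasp point. The pads swing forward as they close: fully open they stand 13 mm farther back than shut.
Start: joints at [-1.294, 0.241, 0.005, 1.335, 0, 1.571], TCP at [0.137, -0.481, 0.231] pointing down, gripper open.
Joint ranges: [-2.72, 2.72], [-1.05, 1.87], [-1.09, 1.28], [-1.99, 2.15], [-1.42, 1.44], [-3.14, 3.14]. Speed limits (rad/s): [2.79, 2.79, 3.14, 3.14, 3.14, 3.14].

### API

Orientations are given as a unit quaternion [x, y, z, w].
In Python, from workcell import bot, vision, ticket gives the robot as it stands.
- The arm moves only by the tool play_rows, never from a script. Its argument "deltas" is one flat list of numbers, 5 for each row, row after row: the opening, from 0 (shut) to 1 (fully open), then the shift along the tool's x, y, z in units of 60 mm (1.0 is 60 mm), then the turn about the tool's z in degrees. A call has 1 to 12 rows; each row shifts and turns the pose as measured when the row begins, along the tool's axes as they then stand; what a row does not reach is not made up. A row lasts 1/8 s, in which the tool goes at most 62.5 mm and 10.7 degrees, less where a joint would pass 70% of its speed; a pose out of reach is approached as far as the arm can. A call is refused whole if a number of a shift passes 1 or a number of a turn 10.7, either way. A call with a gripper value outside its range is refused whole. The fingers move at their own pace and stop on an object; the grip force is fixed at half the most. Time passes only in rows, so rows that do not move let the fingers close. It gives the time, the measured TCP pose, the force and the opening at its end, in the units of the state.
- bot.get_obs(): the state, without advancing time (a new reading comes with each control period).
- vision.camera(name): name is "scene" or "top" or "wrist"; returns a dict with "color" (400x640x3 uint8, blue, green, red), "intrinsics" (3x3 intrinsics, pixels), "k1" (the pictures are not rectified: a ray, as slopes to the right and down, at radius r is drawn at 1 + k1 r^2 times it, then the intrinsics apply), "rvec" (rotation vector, rad) and "tvec" (3), from world to camera coordinates, as OpenCV has them. Camera axes: x right, y down, z forward; pixel columns grow to the right and rows downward; lengths in m; the calibration is good to about 2 mm. A picture is of the moment at which its call begins. There is no depth.
- ticket.job_done(): hands the job in, once; it reports no verdict.
The state is a dict: "clock": time; "joint_pos": joint angles; "joint_vel": joint speeds; "tau": joint torques, N m; "eef_pos": TCP position; "tool_rot": TCP orientation; "ft_force": force on the tool from outside, world axes, zero at the start; "ft_torque": the same for the moment, N m; "grip_width": finger opening in m.
Only numpy, scipy, OpenCV 4.12 (cv2) and the standard library are available. Lean on these libraries where they do the work, as an engineer would, in place of code of your own. Each camera call takes 0.05 s, during which the arm holds its last target. There are 200 camera calls.

### The job

Swing the wooden case's lid up until it stands open and leave it so. Each bay should hold a steel block of the shape shown on the layout tile in front of it: take out the one block that does not match its tile and stand it upright in the square steel tray. The two blocks that match stay standing in their bays, and the jar, dish and mandrel are left alone.

Things in the scene. Friction and masses are not known exactly. Their poses are not given: they have to be found in the camera images.
- case: dark wooden case fixed to the bench, 170 (its x) by 250 mm (its y), walls 60 mm high, walls and floor 6 mm thick. Three bays, centred at x = -15, y = -70, 0, +70 mm in its frame, parted by floor ribs 3 mm high. A ledge 12 mm high, 50 mm deep, runs along its front (-x) for the tiles. Origin: centre of its underside (ledge not counted); x points from the robot to the hinge, z up
- lid (a joint): hinge angle of the case's wooden lid (170 by 250 by 8 mm, 0.2 kg): 0 shut, grows as the free front edge swings up and away from the robot, 1.57 upright, 1.9 the stop. May start slightly ajar. The hinge is stiff: the lid stays at any angle where it is left; about 3 N at the knob moves it
- lid_handle (a point): centre of the head of the brass knob on the lid: head 28 mm across, 16 mm thick, 27 to 43 mm above the lid's top, on a 12 mm stem. Lid shut, it is at x = -55, y = 0 mm in the case's frame. From the hinge: 140 mm towards the lid's front edge and 43 mm out along the lid's normal; the front edge is 30 mm beyond it. Axes turn with the lid, z out of it
- lid_hinge (a point): middle of the hinge line, at the case's far (+x) top edge: x = 85, y = 0, z = 60.5 mm in the case's frame; its y axis is the hinge line. Axes turn with the lid
- tile_square: pale wooden layout tile, 44 mm (case x) by 52 mm (case y), 4 mm thick, with a raised dark steel square, 34 mm wide, 3 mm high; fixed on the case's front ledge. Axes as the case. Origin: centre of its underside. The bay that it describes lies straight behind it: bay centre 95 mm along the tile's +x, bay floor 6 mm below the tile's origin. This bay should hold a square block.
- tile_round_1: pale wooden layout tile, 44 mm (case x) by 52 mm (case y), 4 mm thick, with a raised dark steel disc, 36 mm across, 3 mm high; fixed on the case's front ledge. Axes as the case. Origin: centre of its underside. The bay that it describes lies straight behind it: bay centre 95 mm along the tile's +x, bay floor 6 mm below the tile's origin. This bay should hold a round block.
- tile_round_2: pale wooden layout tile, 44 mm (case x) by 52 mm (case y), 4 mm thick, with a raised dark steel disc, 36 mm across, 3 mm high; fixed on the case's front ledge. Axes as the case. Origin: centre of its underside. The bay that it describes lies straight behind it: bay centre 95 mm along the tile's +x, bay floor 6 mm below the tile's origin. This bay should hold a round block.
- block_square_1: plain steel doming block, square, 30 by 30 mm, 45 mm tall, about 0.3 kg (0.2 to 0.4), with a shallow dark hollow in the middle of its top; loose, stands upright in one bay of the case. Origin: centre of its underside, z up along it, x and y across its flats. Same as the other square block
- block_square_2: plain steel doming block, square, 30 by 30 mm, 45 mm tall, about 0.3 kg (0.2 to 0.4), with a shallow dark hollow in the middle of its top; loose, stands upright in one bay of the case. Origin: centre of its underside, z up along it, x and y across its flats. Same as the other square block
- block_round: plain steel doming block, round, 32 mm across, 45 mm tall, about 0.3 kg (0.2 to 0.4), with a shallow dark hollow in the middle of its top; loose, stands upright in one bay of the case. Origin: centre of its underside, z up along it
- tray: open square steel tray fixed to the bench, 130 by 130 mm outside, 26 mm high, walls and floor 5 mm thick, for parts that were packed wrongly. Origin: centre of its underside, sides along its x and y
- jar: bystander: small amber glass jar with a metal cap, 44 mm across, 60 mm tall, loose. Origin: centre of its underside
- dish: bystander: round brass dish, 90 mm across, 30 mm high, loose and empty. Origin: centre of its underside
- mandrel: bystander: tapered steel ring mandrel, upright on a round 68 mm foot, 170 mm tall, loose. Origin: centre of its underside
Mind the look-alikes: they are no part of the job. There is more than one size of the tray; the job needs the smaller.

How it is judged:
On the way:
1. the lid stands open (joint above 1.2 rad) with all blocks still in the case (value of joint lid above 1.2 rad and distance of each of block_square_1, block_square_2, block_round from where it was at the start of the episode below 0.03 m), for 0.2 s.
At the end, for the whole second after the job is handed in: Lid joint above 1.2 rad. The mismatched square block stands upright (within 0.17 rad), at rest on the tray floor, within 55 mm of its centre each way. The other square block stands behind the square tile, the round one behind a round tile, each within 50 mm (x) and 20 mm (y) of its bay centre (value of joint lid above 1.2 rad and ((x of block_round in the frame of tile_round_1 between 0.045 and 0.145 m and y of block_round in the frame of tile_round_1 between -0.02 and 0.02 m) or (x of block_round in the frame of tile_round_2 between 0.045 and 0.145 m and y of block_round in the frame of tile_round_2 between -0.02 and 0.02 m)) and angle between block_round's own z axis and vertical below 0.17 rad and z of block_round in the frame of case below 0.012 m and ((x of block_square_1 in the frame of tray between -0.055 and 0.055 m and y of block_square_1 in the frame of tray between -0.055 and 0.055 m and z of block_square_1 in the frame of tray below 0.012 m and angle between each of block_square_1, block_square_2's own z axis and vertical below 0.17 rad and linear speed of block_square_1 below 0.02 m/s and (x of block_square_2 in the frame of tile_square between 0.045 and 0.145 m and y of block_square_2 in the frame of tile_square between -0.02 and 0.02 m) and z of block_square_2 in the frame of case below 0.012 m) or (x of block_square_2 in the frame of tray between -0.055 and 0.055 m and y of block_square_2 in the frame of tray between -0.055 and 0.055 m and z of block_square_2 in the frame of tray below 0.012 m and angle between each of block_square_2, block_square_1's own z axis and vertical below 0.17 rad and linear speed of block_square_2 below 0.02 m/s and (x of block_square_1 in the frame of tile_square between 0.045 and 0.145 m and y of block_square_1 in the frame of tile_square between -0.02 and 0.02 m) and z of block_square_1 in the frame of case below 0.012 m))); the robot touches nothing.
It fails at once if a bystander (jar, dish, mandrel) is moved more than 30 mm (distance of any of jar, dish, mandrel from where it was at the start of the episode above 0.03 m).
It fails at once if the round block (which matches) is lifted more than 30 mm off its bay's floor (z of block_round in the frame of case above 0.036 m).
It also fails if it takes over 54 s, if anything falls off the work surface, if the arm or the gripper's body presses on something with over 40 N, if the wrist force passes 120 N, or if a joint passes its speed limit or range.

## Working session

There is one attempt and no reset: what is moved stays moved. The work goes in short steps, Python scripts to look and compute and a tool call to move; the robot and the scene stay as the last step left them, time stands still between calls to the robot, and variables do not carry over. Pictures are saved under pics/ and viewed, about 8 in all and at most 12, crops included, and the job is handed in when it is done.

Besides the shell and the picture viewer there is one more tool, called after "Emit:" as name(argument=value, ...) on one line, values as JSON. play_rows: Moves the arm, as the interface text tells. Its arguments: {"type":"object","properties":{"deltas":{"type":"array"}},"required":["deltas"]}

```bash
mkdir -p pics; cat > h.py <<'E'
import numpy as np, cv2
from workcell import bot, vision, ticket
def snap(name,fn):
    c=vision.camera(name); cv2.imwrite('pics/'+fn,c['color'])
    np.savez('pics/'+fn[:-4]+'.npz',**{k:np.array(v) for k,v in c.items()}); return c
def load(fn): return np.load('pics/'+fn+'.npz')
def ray(c,u,v):
    K=c['intrinsics'];xd=(u-K[0,2])/K[0,0];yd=(v-K[1,2])/K[1,1];k=float(c['k1'])
    x,y=xd,yd
    for _ in range(30):
        s=1+k*(x*x+y*y);x,y=xd/s,yd/s
    R=cv2.Rodrigues(c['rvec'].astype(float).reshape(3))[0]
    return -R.T@c['tvec'].reshape(3), R.T@np.array([x,y,1])
def at(c,u,v,z):
    o,d=ray(c,u,v); return o+d*(z-o[2])/d[2]
def proj(c,P):
    K=c['intrinsics'];D=np.array([float(c['k1']),0,0,0])
    R=cv2.Rodrigues(c['rvec'].astype(float).reshape(3))[0]
    p=np.atleast_2d(P)@R.T+c['tvec'].reshape(3);x=p[:,:2]/p[:,2:];s=1+float(c['k1'])*(x**2).sum(1,keepdims=True)
    x=x*s;return np.c_[K[0,0]*x[:,0]+K[0,2],K[1,1]*x[:,1]+K[1,2]]
E
python3 - <<'E'
from h import *
a=snap('scene','s0.png')['color'];b=snap('top','t0.png')['color']
print(bot.get_obs())
E
```

```text
{'clock': 0.1, 'joint_pos': array([-1.29399429e+00,  2.41338052e-01,  3.86759452e-03,  1.33520563e+00,
       -8.09086505e-06,  1.57081701e+00]), 'joint_vel': array([ 0.00063556, -0.00109928,  0.00389365, -0.00176922, -0.00024524,
       -0.00112243]), 'tau': array([ 1.89752034e-03, -3.73138046e+01,  2.53010327e+01,  1.08820110e-02,
        1.89285215e-04, -8.79574653e-07]), 'eef_pos': array([ 0.13648397, -0.48042549,  0.23050507]), 'tool_rot': array([ 7.97890911e-01, -6.02801137e-01, -7.52372934e-04, -5.63318108e-04]), 'ft_force': array([0.97516486, 0.56674718, 0.45726507]), 'ft_torque': array([-0.02136323, -0.04210235,  0.03099845]), 'grip_width': 0.08572817283014864}
```

View pics/t0.png

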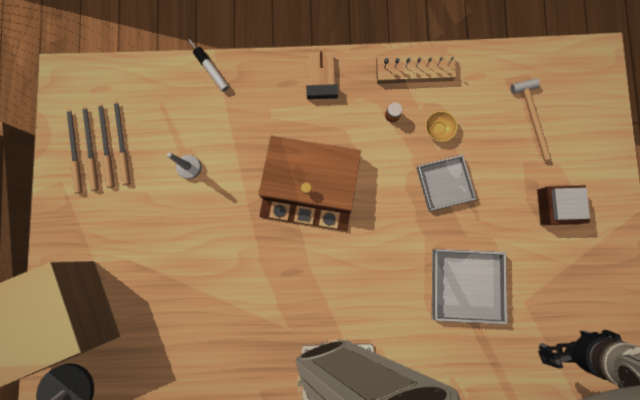

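View pics/s0.png

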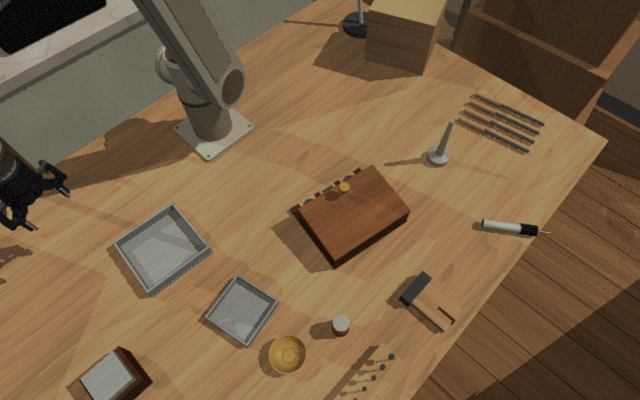

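The top view shows the case at about (310,182), its tiles at (280,211), (305,215) and (330,218), the knob at (306,187), the small tray at (447,184), the jar at (394,112), the dish at (442,127) and the mandrel at (188,165). I'll enlarge the case and tray.

```bash
python3 - <<'E'
from h import *
a=cv2.imread('pics/t0.png')
cv2.imwrite('pics/t0c.png',np.vstack([cv2.resize(a[130:236,250:365],None,fx=5,fy=5,interpolation=cv2.INTER_CUBIC)]))
c=load('t0')
for n,u,v,z in [('knob',306,187.5,.1035),('tileL',280,211,.019),('tileM',305,215,.019),('tileR',330,218,.019),('tray tl',417.5,164,.026),('tr',466,155,.026),('br',476,203,.026),('bl',429,212,.026),('jar',394,112,.0),('mandrel',188,168,0),('BL',434,322,.026),('TL',434,251,.026)]:
    print(n,at(c,u,v,z).round(4))
E
```

```text
knob [0.5088 0.0684 0.1035]
tileL [0.4578 0.1462 0.019 ]
tileM [0.4445 0.077  0.019 ]
tileR [0.4341 0.008  0.019 ]
tray tl [ 0.5767 -0.24    0.026 ]
tr [ 0.5975 -0.3751  0.026 ]
br [ 0.4627 -0.3926  0.026 ]
bl [ 0.4418 -0.2636  0.026 ]
jar [ 0.7366 -0.1864  0.    ]
mandrel [0.5914 0.4092 0.    ]
BL [ 0.1498 -0.2582  0.026 ]
TL [ 0.3356 -0.2705  0.026 ]
```

View pics/t0c.png

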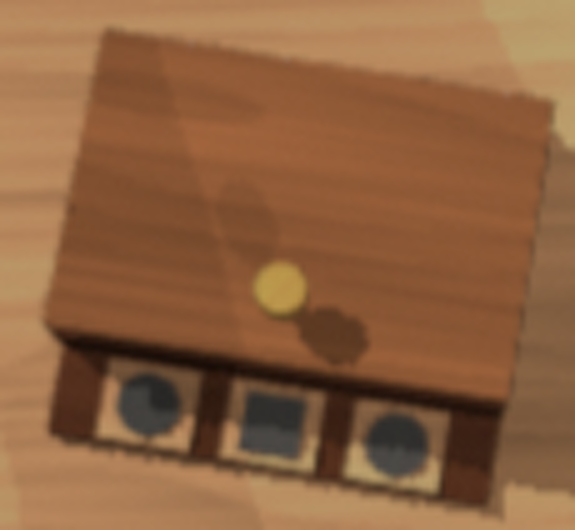

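The tile order is disc (+y), square (middle), disc (-y), with centres in the crop at (149,404), (272,424) and (396,445). I'll fit the case pose, lid angle and tray next.

```bash
cat >> h.py <<'E'
HX,HZ=.085,.0605
def lidpt(a,n,y,th): # a: toward front edge, n: along normal
    return [HX-a*np.cos(th)+n*np.sin(th), y, HZ+a*np.sin(th)+n*np.cos(th)]
def w(P,x,y,yaw):
    P=np.array(P);c,s=np.cos(yaw),np.sin(yaw);return np.array([x+c*P[0]-s*P[1],y+s*P[0]+c*P[1],P[2]])
E
python3 - <<'E'
from h import *
from scipy.optimize import least_squares
c=load('t0');s=load('s0')
cr=lambda u,v:(250+u/5-.4,130+v/5-.4)
obs=[(cr(149,404),lambda t:[-.11,.07,.019],c),(cr(272,424),lambda t:[-.11,0,.019],c),(cr(396,445),lambda t:[-.11,-.07,.019],c),
(cr(281,289),lambda t:lidpt(.14,.051,0,t),c),(cr(107,29),lambda t:lidpt(0,.008,.125,t),c),(cr(552,102),lambda t:lidpt(0,.008,-.125,t),c),
(cr(503,404),lambda t:lidpt(.17,.008,-.125,t),c),(cr(45,325),lambda t:lidpt(.17,.008,.125,t),c),((344,187),lambda t:lidpt(.14,.047,0,t),s)]
f=lambda q:np.concatenate([proj(m,w(g(q[3]),*q[:3]))[0]-np.array(p) for p,g,m in obs])
r=least_squares(f,[.553,.058,-.17,.03]);q=r.x;print(q.round(4),r.fun.reshape(-1,2).round(1).tolist())
np.save('case.npy',q)
print('knob',w(lidpt(.14,.043,0,q[3]),*q[:3]).round(4),'yaw',np.degrees(q[2]))
# tray fit
t=[(417.5,164),(466,155),(476,203),(429,212)];P=np.array([at(c,u,v,.026) for u,v in t]);print('tray',P.mean(0),np.linalg.norm(np.diff(P,axis=0),axis=1))
print(c['tvec'],-cv2.Rodrigues(c['rvec'])[0].T@c['tvec'])
E
```

```text
[ 0.554   0.0583 -0.1996  0.0908] [[-0.3, -0.2], [-0.1, 0.0], [-0.0, 0.1], [-0.1, 0.3], [-0.6, -0.7], [0.9, -0.4], [0.8, -0.1], [-0.7, -0.0], [-0.7, -0.5]]
knob [0.5044 0.0683 0.116 ] yaw -11.436723050292912
tray [ 0.51968237 -0.31785741  0.026     ] [0.13669961 0.13596755 0.13065871]
[0.04517918 0.50150564 1.22637174] [0.3309116  0.01251244 1.28369688]
```

```bash
cat >> h.py <<'E'
def plan(pts,yaw1,g,start=None):
    """rows through world points pts (xyz list, one per row), turning evenly to tool yaw yaw1 (deg)"""
    from scipy.spatial.transform import Rotation as Ro
    o=bot.get_obs();p=np.array(o['eef_pos']);X=Ro.from_quat(o['tool_rot']).as_matrix()[:,0];f=np.degrees(np.arctan2(X[1],X[0]))
    n=len(pts);d=((yaw1-f+180)%360-180)/n;rows=[]
    for q in pts:
        e=(np.array(q)-p)/.06;a=np.radians(f)
        rows.append([g,round(e[0]*np.cos(a)+e[1]*np.sin(a),2),round(e[0]*np.sin(a)-e[1]*np.cos(a),2),round(-e[2],2),round(-d,1)])
        p=np.array(q);f+=d
    print('at',np.array(o['eef_pos']).round(4),'yaw',round(f-n*d,1),'w',round(o['grip_width'],4),'F',np.array(o['ft_force']).round(1))
    for i in range(0,n,12): print(','.join(f'{v:g}' for r in rows[i:i+12] for v in r))
def lin(b,n,a=None):
    a=np.array(bot.get_obs()['eef_pos']) if a is None else np.array(a)
    return [a+(np.array(b)-a)*(i+1)/n for i in range(n)]
E
python3 - <<'E'
from h import *
plan(lin([.504,.068,.225],16),79,1)
E
```

```text
at [ 0.1365 -0.4804  0.2305] yaw -74.1 w 0.0857 F [1.  0.6 0.5]
1,-0.44,-0.52,0.01,-9.6,1,-0.35,-0.59,0.01,-9.6,1,-0.25,-0.64,0.01,-9.6,1,-0.14,-0.67,0.01,-9.6,1,-0.02,-0.69,0.01,-9.6,1,0.09,-0.68,0.01,-9.6,1,0.2,-0.66,0.01,-9.6,1,0.31,-0.61,0.01,-9.6,1,0.41,-0.55,0.01,-9.6,1,0.49,-0.48,0.01,-9.6,1,0.57,-0.39,0.01,-9.6,1,0.62,-0.29,0.01,-9.6
1,0.66,-0.18,0.01,-9.6,1,0.68,-0.07,0.01,-9.6,1,0.69,0.04,0.01,-9.6,1,0.67,0.16,0.01,-9.6
```

Emit:
play_rows(deltas=[1,-0.44,-0.52,0.01,-9.6,1,-0.35,-0.59,0.01,-9.6,1,-0.25,-0.64,0.01,-9.6,1,-0.14,-0.67,0.01,-9.6,1,-0.02,-0.69,0.01,-9.6,1,0.09,-0.68,0.01,-9.6,1,0.2,-0.66,0.01,-9.6,1,0.31,-0.61,0.01,-9.6,1,0.41,-0.55,0.01,-9.6,1,0.49,-0.48,0.01,-9.6,1,0.57,-0.39,0.01,-9.6,1,0.62,-0.29,0.01,-9.6])

```text
clock: 1.6
eef_pos: [0.4033, -0.0492, 0.2201]
tool_rot: [0.926, 0.379, -0.001, -0.004]
ft_force: [0.8, -1.2, 0.2]
grip_width: 0.0853
```

```bash
python3 - <<'E'
from h import *
plan(lin([.504,.068,.19],6)+[[.504,.068,.19]],79,1)
E
```

```text
at [ 0.4033 -0.0492  0.2201] yaw 44.5 w 0.0853 F [ 0.8 -1.2  0.2]
1,0.43,-0.04,0.08,-4.9,1,0.43,0,0.08,-4.9,1,0.43,0.04,0.08,-4.9,1,0.42,0.07,0.08,-4.9,1,0.41,0.11,0.08,-4.9,1,0.4,0.15,0.08,-4.9,1,0,0,-0,-4.9
```

Emit:
play_rows(deltas=[1,0.43,-0.04,0.08,-4.9,1,0.43,0,0.08,-4.9,1,0.43,0.04,0.08,-4.9,1,0.42,0.07,0.08,-4.9,1,0.41,0.11,0.08,-4.9,1,0.4,0.15,0.08,-4.9,1,0,0,0,-4.9])

```text
clock: 2.48
eef_pos: [0.5043, 0.0761, 0.1871]
tool_rot: [0.764, 0.645, -0.002, -0.006]
ft_force: [-0.4, 0.3, -0.3]
grip_width: 0.0855
```

```bash
python3 - <<'E'
from h import *
c=snap('wrist','w1.png')
plan(lin([.504,.068,.15],2),79,1)
q=np.load('case.npy');c=load('w1');print(proj(c,w(lidpt(.14,.051,0,q[3]),*q[:3])))
E
```

```text
at [0.5038 0.0756 0.1871] yaw 80.4 w 0.0855 F [ 0.6  0.6 -0.1]
1,-0.06,0.01,0.31,0.7,1,-0.06,0.01,0.31,0.7
[[308.48420952 214.54763079]]
```

View pics/w1.png

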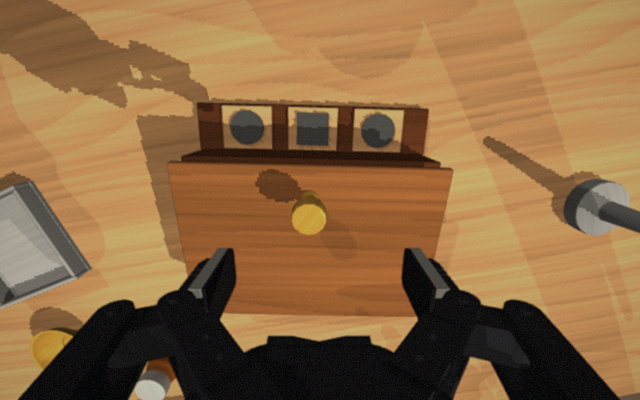

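The wrist view shows the knob top at (309,219), against a predicted (308,214), and the tiles at (247,127), (312,128) and (378,130). The jaws are in line with the case. I'll refine the fit with these points.

```bash
python3 - <<'E'
from h import *
from scipy.optimize import least_squares
c=load('t0');s=load('s0');k=load('w1')
cr=lambda u,v:(250+u/5-.4,130+v/5-.4)
obs=[(cr(149,404),lambda t:[-.11,.07,.019],c,1),(cr(272,424),lambda t:[-.11,0,.019],c,1),(cr(396,445),lambda t:[-.11,-.07,.019],c,1),
(cr(281,289),lambda t:lidpt(.14,.051,0,t),c,1),((344,187),lambda t:lidpt(.14,.047,0,t),s,.5),
((247,127),lambda t:[-.11,-.07,.019],k,.5),((312,128),lambda t:[-.11,0,.019],k,.5),((378,130),lambda t:[-.11,.07,.019],k,.5),((309,219),lambda t:lidpt(.14,.051,0,t),k,.5),
((170,163),lambda t:lidpt(.17,.008,-.125,t),k,.5),((452,169),lambda t:lidpt(.17,.008,.125,t),k,.5)]
f=lambda q:np.concatenate([e*(proj(m,w(g(q[3]),*q[:3]))[0]-np.array(p)) for p,g,m,e in obs])
r=least_squares(f,[.553,.058,-.17,.03]);q=r.x;print(q.round(4),r.fun.reshape(-1,2).round(1).tolist())
np.save('case.npy',q)
K=w(lidpt(.14,.043,0,q[3]),*q[:3]);print('knob',K.round(4),'yaw',np.degrees(q[2]))
plan(lin([K[0],K[1],K[2]-.022],4),90+np.degrees(q[2]),1)
E
```

```text
[ 0.5559  0.0589 -0.1899  0.0944] [[-0.2, -0.6], [0.0, -0.6], [0.1, -0.8], [-0.2, -0.5], [-0.0, -0.1], [-0.2, 0.4], [0.3, 0.5], [0.1, 0.3], [0.0, -0.9], [-1.3, -0.7], [0.6, -0.7]]
knob [0.5065 0.0684 0.1165] yaw -10.879433327989462
at [0.5038 0.0756 0.1871] yaw 80.4 w 0.0855 F [ 0.6  0.6 -0.1]
1,-0.03,0.02,0.39,0.3,1,-0.03,0.02,0.39,0.3,1,-0.03,0.02,0.39,0.3,1,-0.03,0.02,0.39,0.3
```

Emit:
play_rows(deltas=[1,-0.03,0.02,0.39,0.3,1,-0.03,0.02,0.39,0.3,1,-0.03,0.02,0.39,0.3,1,-0.03,0.02,0.38,0.3,1,0,0,0,0,0,0,0,0,0,0,0,0,0,0,0,0,0,0,0,0,0,0,0,0])

```text
clock: 3.65
eef_pos: [0.5064, 0.0682, 0.0935]
tool_rot: [0.773, 0.635, -0.002, -0.006]
ft_force: [0.2, 2.4, -2.4]
grip_width: 0.0262
```

```bash
cat > arc.py <<'E'
from h import *
import sys
q=np.load('case.npy');t0,t1,n,g=float(sys.argv[1]),float(sys.argv[2]),int(sys.argv[3]),0
p=np.array(bot.get_obs()['eef_pos']);
off=p-w(lidpt(.14,.043,0,t0),*q[:3]);print('off',off.round(4))
plan([w(lidpt(.14,.043,0,t),*q[:3])+off for t in np.linspace(t0,t1,n+1)[1:]],90+np.degrees(q[2]),g)
E
python3 arc.py .0944 1.45 22
```

```text
off [-0.0001 -0.0002 -0.023 ]
at [0.5064 0.0682 0.0935] yaw 78.8 w 0.0262 F [ 0.2  2.4 -2.4]
0,0,0.06,-0.14,-0,0,0,0.07,-0.13,-0,0,0,0.08,-0.13,-0,0,0,0.09,-0.12,-0,0,0,0.09,-0.12,-0,0,0,0.1,-0.11,-0,0,0,0.11,-0.11,-0,0,0,0.11,-0.1,-0,0,0,0.12,-0.09,-0,0,0,0.12,-0.08,-0,0,0,0.13,-0.08,-0,0,0,0.13,-0.07,-0
0,0,0.14,-0.06,-0,0,0,0.14,-0.05,-0,0,0,0.14,-0.04,-0,0,0,0.15,-0.03,-0,0,0,0.15,-0.02,-0,0,0,0.15,-0.02,-0,0,0,0.15,-0.01,-0,0,0,0.15,0,-0,0,0,0.15,0.01,-0,0,0,0.15,0.02,-0
```

Emit:
play_rows(deltas=[0,0,0.06,-0.14,0,0,0,0.07,-0.13,0,0,0,0.08,-0.13,0,0,0,0.09,-0.12,0,0,0,0.09,-0.12,0,0,0,0.1,-0.11,0])

```text
clock: 4.4
eef_pos: [0.5354, 0.0625, 0.138]
tool_rot: [0.773, 0.635, -0.004, -0.008]
ft_force: [0.9, 1.7, -6.9]
grip_width: 0.0257
```

```bash
cat > arc2.py <<'E'
from h import *
import sys
from scipy.optimize import minimize_scalar
q=np.load('case.npy');t1,n=float(sys.argv[1]),int(sys.argv[2])
p=np.array(bot.get_obs()['eef_pos']);k=p+[0,0,.023]
f=lambda t:np.linalg.norm(w(lidpt(.14,.043,0,t),*q[:3])-k)
r=minimize_scalar(f,bounds=(0,1.9),method='bounded');print('lid',r.x,'err',r.fun)
off=p-w(lidpt(.14,.043,0,r.x),*q[:3])
plan([w(lidpt(.14,.043,0,t),*q[:3])+off for t in np.linspace(r.x,t1,n+1)[1:]],90+np.degrees(q[2]),0)
E
python3 arc2.py 1.5 18
```

```text
lid 0.4618770112043369 err 0.0006070589758586249
at [0.5354 0.0625 0.138 ] yaw 78.8 w 0.0257 F [ 0.9  1.7 -6.9]
0,0,0.1,-0.1,-0,0,0,0.11,-0.09,-0,0,0,0.11,-0.09,-0,0,0,0.12,-0.08,-0,0,0,0.12,-0.07,-0,0,0,0.12,-0.07,-0,0,0,0.13,-0.06,-0,0,0,0.13,-0.05,-0,0,0,0.13,-0.04,-0,0,0,0.14,-0.04,-0,0,0,0.14,-0.03,-0,0,0,0.14,-0.02,-0
0,0,0.14,-0.01,-0,0,0,0.14,-0,-0,0,0,0.14,0,-0,0,0,0.14,0.01,-0,0,0,0.14,0.02,-0,0,0,0.14,0.03,-0
```

Tracking the arc well (error 0.6 mm); continuing.

Emit:
play_rows(deltas=[0,0,0.1,-0.1,0,0,0,0.11,-0.09,0,0,0,0.11,-0.09,0,0,0,0.12,-0.08,0,0,0,0.12,-0.07,0,0,0,0.12,-0.07,0,0,0,0.13,-0.06,0,0,0,0.13,-0.05,0,0,0,0.13,-0.04,0])

```text
clock: 5.52
eef_pos: [0.6002, 0.0497, 0.1773]
tool_rot: [0.772, 0.635, -0.006, -0.011]
ft_force: [-2.7, 4.5, -5.2]
grip_width: 0.0257
```

```bash
python3 arc2.py 1.5 10
```

```text
lid 0.995677839043005 err 0.0012778117798898827
at [0.6002 0.0497 0.1773] yaw 78.9 w 0.0257 F [-2.7  4.5 -5.2]
0,0,0.12,-0.03,-0,0,0,0.12,-0.02,-0,0,0,0.12,-0.02,-0,0,0,0.12,-0.01,-0,0,0,0.12,-0.01,-0,0,0,0.12,0,-0,0,0,0.12,0.01,-0,0,0,0.12,0.01,-0,0,0,0.12,0.02,-0,0,0,0.12,0.02,-0
```

Emit:
play_rows(deltas=[0,0,0.12,-0.03,0,0,0,0.12,-0.02,0,0,0,0.12,-0.02,0,0,0,0.12,-0.01,0,0,0,0.12,-0.01,0,0,0,0.12,0,0,0,0,0.12,0.01,0,0,0,0.12,0.01,0,0,0,0.12,0.02,0])

```text
clock: 6.65
eef_pos: [0.6676, 0.0364, 0.1797]
tool_rot: [0.772, 0.635, -0.007, -0.012]
ft_force: [-4.1, 3.8, -2.8]
grip_width: 0.0257
```

```bash
python3 arc2.py 1.5 3
```

```text
lid 1.473890326344476 err 0.0017029666287788907
at [0.6676 0.0364 0.1797] yaw 78.9 w 0.0257 F [-4.1  3.8 -2.8]
0,0,0.02,0,-0.1,0,0,0.02,0,-0.1,0,0,0.02,0,-0.1
```

Emit:
play_rows(deltas=[1,0,0,0,0,1,0,0,0,0,1,0,0,0,0,1,0,0,-0.5,0,1,0,0,-0.8,0,1,0,0,-0.8,0,1,0,-0.3,0,0,1,0,-0.8,0,0,1,0,-0.8,0,0,1,0,-0.8,0,0,1,0,-0.4,0,0,1,0,0,0,0])

```text
clock: 8.15
eef_pos: [0.4912, 0.0675, 0.3194]
tool_rot: [0.774, 0.633, 0.005, 0.002]
ft_force: [1.2, -0.4, -0.1]
grip_width: 0.085
```

```bash
python3 - <<'E'
from h import *
snap('wrist','w2.png');plan([[.45,.05,.3]],79,1)
k=load('w2');q=np.load('case.npy')
for y in(-.07,0,.07): print(proj(k,w([-.015,y,.051],*q[:3])).round(0))
E
```

```text
at [0.4922 0.0674 0.3194] yaw 78.6 w 0.0853 F [0.6 0.4 0.2]
1,-0.42,-0.63,0.32,-0.4
[[274. 195.]]
[[321. 194.]]
[[367. 194.]]
```

View pics/w2.png

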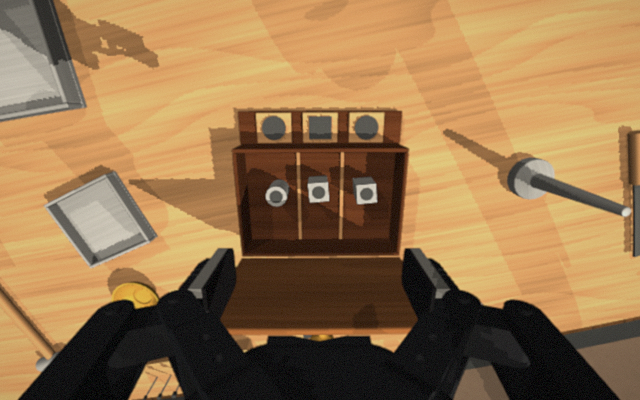

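The lid is open. The -y bay holds a round block at (277,196), which matches its tile. The middle bay holds a square block at (318,190), which also matches. The +y bay holds a square block at (366,192) behind a disc tile, so that's the wrong one. I'll enlarge it, and the tray.

```bash
python3 - <<'E'
from h import *
a=cv2.imread('pics/w2.png')
l=cv2.resize(a[150:250,300:410],None,fx=5,fy=5,interpolation=cv2.INTER_CUBIC);cv2.imwrite('pics/w2c.png',l)
E
```

```text
(no output)
```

View pics/w2c.png

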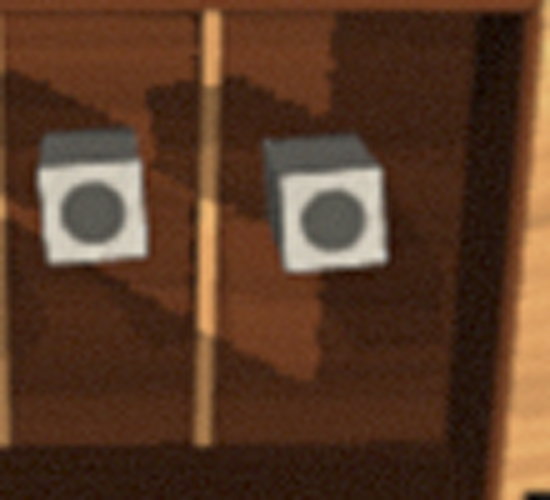

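```bash
python3 - <<'E'
from h import *
k=load('w2');q=np.load('case.npy')
P=np.array([at(k,300+u/5-.4,150+v/5-.4,.051) for u,v in [(279,172),(380,166),(387,263),(285,271)]])
C=P.mean(0);d=P[1]-P[0];e=P[2]-P[3];s=P[3]-P[0]
print('C',C,np.linalg.norm(np.diff(P,axis=0),axis=1),[np.degrees(np.arctan2(v[1],v[0])) for v in (d,e,s)])
r=C[:2]-q[:2];a=q[2];print('case frame',r[0]*np.cos(a)+r[1]*np.sin(a),-r[0]*np.sin(a)+r[1]*np.cos(a))
# tray
for u,v in [(47,207),(112,171),(157,239),(92,266)]: print(at(k,u,v,.026).round(4))
plan(lin([C[0],C[1],.14],6),83,.6)
E
```

```text
C [0.55343693 0.12884463 0.051     ] [0.03000549 0.03063019 0.03098151] [np.float64(82.13968572544077), np.float64(83.30447040807185), np.float64(-5.757264670799273)]
case frame -0.015624520392435308 0.06821858817469884
[ 0.4806 -0.3888  0.026 ]
[ 0.4464 -0.2538  0.026 ]
[ 0.5717 -0.2258  0.026 ]
[ 0.5989 -0.3611  0.026 ]
at [0.4922 0.0674 0.3194] yaw 78.6 w 0.0853 F [0.6 0.4 0.2]
0.6,0.2,0.13,0.5,-0.7,0.6,0.2,0.14,0.5,-0.7,0.6,0.2,0.14,0.5,-0.7,0.6,0.2,0.14,0.5,-0.7,0.6,0.19,0.14,0.5,-0.7,0.6,0.19,0.15,0.5,-0.7
```

Emit:
play_rows(deltas=[0.6,0.2,0.13,0.5,-0.7,0.6,0.2,0.14,0.5,-0.7,0.6,0.2,0.14,0.5,-0.7,0.6,0.2,0.14,0.5,-0.7,0.6,0.19,0.14,0.5,-0.7,0.6,0.19,0.15,0.5,-0.7,0.6,0,0,0,0])

```text
clock: 9.07
eef_pos: [0.5703, 0.1286, 0.1357]
tool_rot: [0.751, 0.66, 0.009, 0.007]
ft_force: [-0.3, -1.0, 0.1]
grip_width: 0.0515
```

```bash
python3 - <<'E'
from h import *
snap('wrist','w3.png')
plan(lin([.5534,.1288,.09],2)+[[.5534,.1288,.09]]+lin([.5534,.1288,.012],3,[.5534,.1288,.09]),83,.6)
E
```

```text
at [0.5709 0.1285 0.1374] yaw 82.6 w 0.0509 F [ 0.6 -0.5  0.8]
0.6,-0.02,-0.15,0.4,-0.1,0.6,-0.02,-0.15,0.4,-0.1,0.6,0,0,-0,-0.1,0.6,0,0,0.43,-0.1,0.6,0,0,0.43,-0.1,0.6,0,0,0.43,-0.1
```

View pics/w3.png

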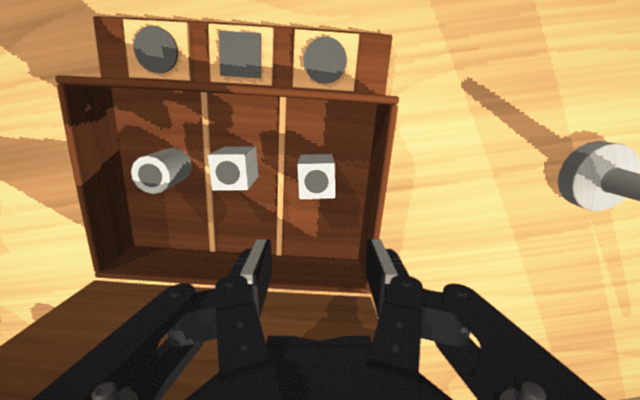

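The block's top face is at corners of about (298,164), (335,164), (336,198) and (299,199), centred between the jaws laterally. I'll check its position.

```bash
python3 - <<'E'
from h import *
k=load('w3')
P=np.array([at(k,u,v,.051) for u,v in [(298,164),(335,164),(336,198),(299,199)]]);C=P.mean(0);print(C,np.linalg.norm(np.diff(P,axis=0),axis=1),[np.degrees(np.arctan2(v[1],v[0])) for v in (P[1]-P[0],P[2]-P[3])])
plan(lin([C[0],C[1],.085],3)+[[C[0],C[1],.085]],82.5,.6)
E
```

```text
[0.55441206 0.12944065 0.051     ] [0.02960779 0.02873815 0.03079808] [np.float64(82.62943746671675), np.float64(84.24004315164738)]
at [0.5709 0.1285 0.1374] yaw 82.6 w 0.0509 F [ 0.6 -0.5  0.8]
0.6,-0.01,-0.09,0.29,0,0.6,-0.01,-0.09,0.29,0,0.6,-0.01,-0.09,0.29,0,0.6,0,0,-0,0
```

Emit:
play_rows(deltas=[0.6,0.0,-0.09,0.29,0,0.6,0.0,-0.09,0.29,0,0.6,0.0,-0.09,0.29,0,0.6,0,0,0,0])

```text
clock: 9.62
eef_pos: [0.5619, 0.1293, 0.0911]
tool_rot: [0.752, 0.659, 0.015, 0.011]
ft_force: [-0.3, 0.7, 0.4]
grip_width: 0.0512
```

```bash
python3 - <<'E'
from h import *
plan(lin([.5540,.129,.012],4),83,.6)
E
```

```text
at [0.5619 0.1293 0.0911] yaw 82.4 w 0.0512 F [-0.3  0.7  0.4]
0.6,-0.01,-0.03,0.33,-0.1,0.6,-0.01,-0.03,0.33,-0.1,0.6,-0.01,-0.03,0.33,-0.1,0.6,-0.01,-0.03,0.33,-0.1
```

Emit:
play_rows(deltas=[0.6,0,-0.05,0.33,0,0.6,0,-0.05,0.33,0,0.6,0,0,0,0])

```text
clock: 10.0
eef_pos: [0.5633, 0.13, 0.0577]
tool_rot: [0.753, 0.658, 0.02, 0.015]
ft_force: [1.1, -0.4, -0.2]
grip_width: 0.0513
```

```bash
python3 - <<'E'
from h import *
from scipy.spatial.transform import Rotation as Ro
print(Ro.from_quat(bot.get_obs()['tool_rot']).as_matrix()[:,2])
plan(lin([.5540,.129,.012],3),83,.6)
E
```

```text
[ 0.05011783  0.00481428 -0.99873171]
at [0.5633 0.13   0.0577] yaw 82.3 w 0.0513 F [ 1.1 -0.4 -0.2]
0.6,-0.01,-0.05,0.25,-0.2,0.6,-0.01,-0.05,0.25,-0.2,0.6,-0.01,-0.05,0.25,-0.2
```

Emit:
play_rows(deltas=[0.6,0,-0.12,0.25,0,0.6,0,-0.12,0.25,0,0.6,0,0,0,0])

```text
clock: 10.38
eef_pos: [0.5564, 0.1325, 0.0334]
tool_rot: [0.753, 0.657, 0.025, 0.018]
ft_force: [0.0, 0.6, 0.7]
grip_width: 0.0513
```

```bash
python3 - <<'E'
from h import *
from scipy.spatial.transform import Rotation as Ro
print(Ro.from_quat(bot.get_obs()['tool_rot']).as_matrix()[:,2])
plan(lin([.5540,.129,.012],2),83,.6)
E
```

```text
[ 0.06157201  0.00694405 -0.99807849]
at [0.5564 0.1325 0.0334] yaw 82.2 w 0.0513 F [0.  0.6 0.7]
0.6,-0.03,-0.02,0.18,-0.4,0.6,-0.03,-0.02,0.18,-0.4
```

Emit:
play_rows(deltas=[0.6,-0.04,-0.05,0.18,-0.4,0.6,-0.04,-0.05,0.18,0,0.6,0,0,0,0,0,0,0,0,0,0,0,0,0,0,0,0,0,0,0,0,0,0,0,0])

```text
clock: 11.25
eef_pos: [0.5542, 0.1288, 0.0136]
tool_rot: [0.751, 0.66, 0.028, 0.019]
ft_force: [-0.9, 0.1, 0.4]
grip_width: 0.0293
```

```bash
python3 - <<'E'
from h import *
from scipy.spatial.transform import Rotation as Ro
print(Ro.from_quat(bot.get_obs()['tool_rot']).as_matrix()[:,2])
p=bot.get_obs()['eef_pos'];plan(lin(p+[0,0,.13],6),83,0)
E
```

```text
[ 0.06743589  0.00802833 -0.99769131]
at [0.5542 0.1288 0.0136] yaw 82.6 w 0.0293 F [-0.9  0.1  0.4]
0,0,0,-0.36,-0.1,0,0,0,-0.36,-0.1,0,0,0,-0.36,-0.1,0,0,0,-0.36,-0.1,0,0,0,-0.36,-0.1,0,0,0,-0.36,-0.1
```

Emit:
play_rows(deltas=[0,0,0,-0.3,0,0,0,0,-0.36,0,0,0,0,-0.36,0,0,0,-0.05,-0.36,0,0,0,-0.05,-0.36,0,0,0,-0.05,-0.36,0,0,0,0,0,0])

```text
clock: 12.12
eef_pos: [0.5317, 0.1278, 0.1362]
tool_rot: [0.751, 0.66, 0.022, 0.016]
ft_force: [0.6, 0.6, -3.7]
grip_width: 0.0292
```

```bash
python3 - <<'E'
from h import *
from scipy.spatial.transform import Rotation as Ro
print(Ro.from_quat(bot.get_obs()['tool_rot']).as_matrix()[:,2])
plan(lin([.519,-.32,.14],11),83,0)
E
```

```text
[ 0.05385299  0.00465868 -0.99853801]
at [0.5317 0.1278 0.1362] yaw 82.6 w 0.0292 F [ 0.6  0.6 -3.7]
0,-0.68,0.07,-0.01,-0,0,-0.68,0.07,-0.01,-0,0,-0.68,0.07,-0.01,-0,0,-0.68,0.07,-0.01,-0,0,-0.68,0.07,-0.01,-0,0,-0.68,0.07,-0.01,-0,0,-0.68,0.07,-0.01,-0,0,-0.68,0.07,-0.01,-0,0,-0.68,0.06,-0.01,-0,0,-0.68,0.06,-0.01,-0,0,-0.68,0.06,-0.01,-0
```

Emit:
play_rows(deltas=[0,-0.5,0.05,-0.01,0,0,-0.68,0.07,-0.01,0,0,-0.68,0.07,-0.01,0,0,-0.68,0.07,-0.01,0,0,-0.68,0.07,-0.01,0,0,-0.68,0.07,-0.01,0,0,-0.68,0.07,-0.01,0,0,-0.68,0.06,-0.01,0,0,-0.68,0.06,-0.01,0,0,-0.68,0.06,-0.01,0,0,-0.5,0.06,-0.01,0,0,0,0,0,0])

```text
clock: 13.62
eef_pos: [0.5102, -0.3131, 0.1175]
tool_rot: [0.75, 0.661, 0.014, 0.004]
ft_force: [-0.8, 0.9, -4.0]
grip_width: 0.0293
```

```bash
python3 - <<'E'
from h import *
from scipy.spatial.transform import Rotation as Ro
print(Ro.from_quat(bot.get_obs()['tool_rot']).as_matrix()[:,2])
snap('wrist','w4.png')
plan(lin([.519,-.32,.08],4),83,0)
E
```

```text
[ 0.02632264  0.01160186 -0.99958617]
at [ 0.5099 -0.3116  0.1172] yaw 82.8 w 0.0297 F [ 0.1  0.3 -4.1]
0,-0.03,0.04,0.15,-0,0,-0.03,0.04,0.15,-0,0,-0.03,0.04,0.15,-0,0,-0.03,0.04,0.15,-0
```

View pics/w4.png

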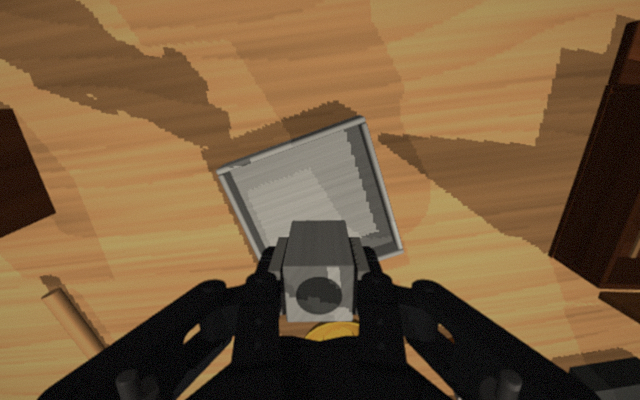

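The block is held squarely. The tray corners are at (218,171), (363,118) and (400,250), and the dish is beyond the tray at (335,330). I'll recheck the tray centre.

```bash
python3 - <<'E'
from h import *
k=load('w4')
A,B,D=[at(k,u,v,.026) for u,v in [(218,171),(363,118),(401,250)]]
print(A,B,D,np.linalg.norm(A-B),np.linalg.norm(B-D),'centre',(A+D)/2)
plan(lin([.519,-.316,.065],4),83,0)
E
```

```text
[ 0.47678135 -0.39182774  0.026     ] [ 0.44973799 -0.26902741  0.026     ] [ 0.57115418 -0.24317831  0.026     ] 0.12574285482426836 0.12413729559482681 centre [ 0.52396777 -0.31750303  0.026     ]
at [ 0.5099 -0.3116  0.1172] yaw 82.8 w 0.0297 F [ 0.1  0.3 -4.1]
0,-0.01,0.04,0.22,-0,0,-0.01,0.04,0.22,-0,0,-0.01,0.04,0.22,-0,0,-0.01,0.04,0.22,-0
```

Centre confirmed at about (0.521,-0.318). Descending.

Emit:
play_rows(deltas=[0,-0.02,0.03,0.22,0,0,-0.02,0.03,0.22,0,0,-0.02,0.03,0.22,0,0,0,0,0,0])

```text
clock: 14.18
eef_pos: [0.515, -0.3115, 0.0718]
tool_rot: [0.749, 0.663, 0.013, 0.0]
ft_force: [-1.3, 0.1, -3.6]
grip_width: 0.0293
```

```bash
python3 - <<'E'
from h import *
from scipy.spatial.transform import Rotation as Ro
print(Ro.from_quat(bot.get_obs()['tool_rot']).as_matrix()[:,2])
plan(lin([.519,-.318,.018],5),83,0)
E
```

```text
[ 0.02018418  0.01680877 -0.99965497]
at [ 0.515  -0.3115  0.0718] yaw 83.0 w 0.0293 F [-1.3  0.1 -3.6]
0,-0.02,0.02,0.18,0,0,-0.02,0.02,0.18,0,0,-0.02,0.02,0.18,0,0,-0.02,0.02,0.18,0,0,-0.02,0.02,0.18,0
```

Emit:
play_rows(deltas=[0,-0.02,0.01,0.18,0,0,-0.02,0.01,0.18,0,0,-0.02,0.01,0.18,0,0,0,0,0.18,0,0,0,0,0.1,0,0,0,0,0,0])

```text
clock: 14.92
eef_pos: [0.5179, -0.3146, 0.0194]
tool_rot: [0.749, 0.663, 0.013, 0.001]
ft_force: [-0.4, 0.1, -4.3]
grip_width: 0.0296
```

```bash
python3 - <<'E'
from h import *
plan(lin([.519,-.318,.013],1),83,0)
E
```

```text
at [ 0.5179 -0.3146  0.0194] yaw 83.1 w 0.0296 F [-0.4  0.1 -4.3]
0,-0.05,0.02,0.11,0.1
```

Emit:
play_rows(deltas=[0,0,0,0.05,0,0,0,0,0.05,0,0,0,0,0.03,0,0,0,0,0,0])

```text
clock: 15.42
eef_pos: [0.5191, -0.3151, 0.0133]
tool_rot: [0.749, 0.663, 0.014, 0.002]
ft_force: [-0.6, 0.3, -4.3]
grip_width: 0.0297
```

Emit:
play_rows(deltas=[0,0,0,0.03,0,0,0,0,0,0,0.4,0,0,0,0,0.6,0,0,0,0,0.6,0,0,0,0,0.6,0,0,0,0])

```text
clock: 16.18
eef_pos: [0.5211, -0.3163, 0.0142]
tool_rot: [0.749, 0.663, 0.015, 0.005]
ft_force: [0.9, -0.7, 0.3]
grip_width: 0.0514
```

Emit:
play_rows(deltas=[0.6,0,0,-0.2,0,0.6,0,0,-0.4,0,0.6,0,0,-0.6,0,0.6,0,0,-0.8,0,0.6,0,0,-0.8,0,0.6,0,-0.8,0,0,0.6,0,-0.8,0,0,0.6,0,0,0,0])

```text
clock: 17.18
eef_pos: [0.4206, -0.3076, 0.1917]
tool_rot: [0.748, 0.663, 0.015, 0.009]
ft_force: [0.7, -0.2, 1.6]
grip_width: 0.0512
```

```bash
python3 - <<'E'
from h import *
c=snap('top','t5.png')['color'];k=snap('wrist','w5.png')['color']
cv2.imwrite('pics/f5.png',np.vstack([cv2.resize(c[130:240,250:490],(800,366)),cv2.resize(k,(380,234)).copy() if 0 else cv2.copyMakeBorder(cv2.resize(k,(374,234)),0,0,0,426,cv2.BORDER_CONSTANT)]))
print(bot.get_obs()['eef_pos'],bot.get_obs()['grip_width'])
E
```

```text
[ 0.42382674 -0.30874289  0.19194483] 0.05086032438494779
```

View pics/f5.png

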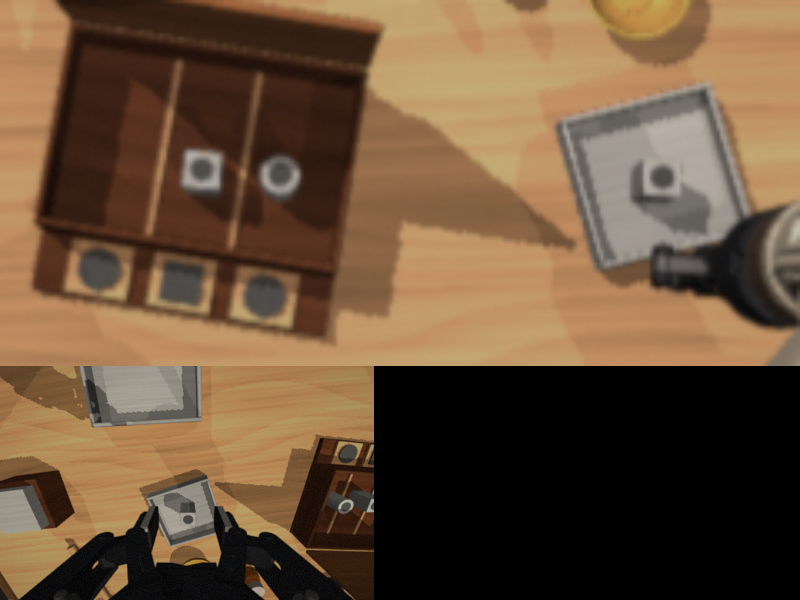

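The block stands upright near the tray's centre, at (660,180) in the crop. The lid is standing open, and the other two blocks are upright at (203,170) and (280,175). The gripper is clear.

```bash
python3 -c "
from h import *
print(ticket.job_done())"
```

```text
the job is handed in; nothing more can be done
None
```

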